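# Free the rolling pin from its half-covered box

## Robot

A 6-joint arm with a two-finger parallel gripper is mounted at the origin on a cart in front of the work surface, level with it; the furniture and walls round the work are solid. World frame = base frame: x ahead of the robot, y to its left, z up, the work surface at z = 0. Lengths are in mm, angles in rad, forces in N, time in s.
With the tool pointing down it reaches from about 400 to 825 mm from the base axis. Payload 7 kg.
Tool frame: the origin (TCP) lies on the centre line of the jaws, within the pads' length; the fingertips stand 8 mm ahead of it and the grasp point (between the pads) lies 11 mm behind it; z points along the fingers, y is the line along which they close (so a half turn about z gives the same grasp; the last joint's range is limited). The gripper opens to 88 mm and grips with 3 to 60 N. Pads are 19 mm wide; open, the fingers measure 130 mm over their backs; the gripper's body (78 mm by 193 mm) begins 47 mm behind the grasp point.
Start: joints at [1.617, 0.359, 0.012, 0, -1.224, -0.288], TCP at [161.64, 655.338, 234.561] pointing down, gripper open.
Joint ranges: [-3.07, 3.07], [-1.43, 2.12], [-1.02, 1.25], [-3.03, 1.67], [-3.05, -0], [-3.03, 3.03]. Speed limits (rad/s): [2.39, 2.39, 3.01, 3.14, 3.14, 3.14].

## Interface

Orientations are given as a unit quaternion [x, y, z, w].
In Python, from workcell import arm gives the robot as it stands. The module is installed in compiled form; this text tells all that it offers.
- The arm moves only by the tool servo_tool, never from a script. Its arguments are lists of equal length, an entry for each row: "offset": the shift along the tool's x, y, z in m, a list of three; "dr": the turn, a rotation vector about the tool's x, y, z in rad, a list of three; "jaw": the opening, from 0 (shut) to 1 (fully open). In form: {"offset": [[x, y, z], ...], "dr": [[wx, wy, wz], ...], "jaw": [jaw, ...]}. A call has exactly 8 rows; each row shifts and turns the commanded pose from where the row before left it, along the tool's axes as they then stand; what a row does not reach is not made up. A row lasts 1/10 s, in which the tool goes at most 50 mm and 8.59 degrees, less where a joint would pass 70% of its speed; a pose out of reach is approached as far as the arm can. A call is refused whole if a number of a shift passes 0.05 or a number of a turn 0.15, either way. A call with a gripper value outside its range is refused whole. The fingers move at their own pace and stop on an object; "squeeze" is the grip in N (left out, the last holds). Time passes only in rows, so rows that do not move let the fingers close, or fill a call up. It gives the time, the measured TCP pose, the force, the opening and the grip force at its end, in the units of the state.
- arm.sense(): the state, without advancing time (a new reading comes with each control period).
- arm.get_image(name): name is "scene" or "side" or "wrist"; returns a dict with "img" (400x640x3 uint8, red, green, blue), "camera_matrix" (3x3 intrinsics, pixels), "R" (3x3) and "t" (3): a world point X has camera coordinates R X + t; the wrist camera has in their place "mount" (4x4, takes a point from camera to tool coordinates, whose origin is the TCP and whose axes are the flange's). Camera axes: x right, y down, z forward; pixel columns grow to the right and rows downward; lengths in mm; the calibration is good to about 2 mm. A picture is of the moment at which its call begins: read the wrist's pose just before it. There is no depth.
- arm.close_job(): hands the job in; it is judged then, once.
The state is a dict: "t": time; "q": joint angles; "qvel": joint speeds; "effort": joint torques, N m; "tcp_pos": TCP position; "eef_rot": TCP orientation; "ft_force": force on the tool from outside, world axes, zero at the start; "moment": the same for the moment, N m; "finger_gap": opening from 0.0 (shut) to 1.0 (fully open); "grip_force": force on a finger pad.
Only numpy, scipy, OpenCV 4.12 (cv2) and the standard library are available. Lean on these libraries where they do the work, as an engineer would, in place of code of your own. Each camera call takes 0.05 s, during which the arm holds its last target. There are 200 camera calls.

## Task

Get the rolling pin out of its half-covered box for the baker. First press the thumb bar of the sprung keeper down until it snaps over and the keeper stays up off the pin by itself; then take the pin by its open part, tip that end up over the low end wall, draw the pin out slantwise from under the hood without forcing it, and finish holding it in the gripper, roughly level and still, with all of it a good hand's breadth (10 cm) higher than the top of the box. Do not let go of it at the end, leave the keeper latched up, and leave the tin on the hood and the other things where they are.

Things in the scene. Friction and masses are not known exactly. Their poses are not given: they have to be found in the camera images.
- pin_box: wooden box 330 mm long (its y), 142 mm wide (its x), fixed; origin at the centre of its underside, z up. Floor 8 mm, walls 9 mm thick. Open on top from y = -156 to +30 mm, wall tops there at z = 56 mm; the rest is under a fixed hood. Strips 8 mm high at 15 to 24 mm either side of the pin stop it rolling, at y = +37 to +147 and -153 to -123 mm; between them the floor is free.
- hood_edge (a point): middle of the hood's free edge, on its upper face: x = 0, y = +30, z = 83 mm of the box. The hood's board is 8 mm thick (underside z = 75 mm) and runs from here to y = +169 mm, closed at its sides and far end. A small round tin (50 mm wide, 18 mm high) stands on it.
- open_end (a point): middle of the top of the low end wall, 9 mm thick: x = 0, y = -160.5, z = 56 mm of the box
- keeper (a joint): angle (rad) of the sprung keeper, a bent steel bar pivoting about the box's y at x = -80, y = +12, z = 66 mm of the box. 0: its 80 mm inner arm rests on the pin; pressing its thumb bar down raises it. Needs up to about 10 N; springs back if let go below 1.2; past that its spring goes over centre, snaps it on to the stop at 1.45 and holds it there: the arm then stands up beside the pin, 140 mm above the worktop.
- thumb_bar (a point): axis centre of the keeper's thumb bar, a wooden cylinder 16 mm thick, 40 mm long along the box's y, in front (-x) of the box, 72 mm from the pivot. At joint 0: x = -134, z = 113 mm of the box. Pressed down it swings out to x = -152 mm and in again; it snaps over at z = 33 mm; at the stop x = -134, z = 18 mm.
- rolling_pin: straight wooden rolling pin, a round bar 28 mm thick and 295 mm long along its own y, ends slightly tapered, about 0.15 kg; origin at its middle. It lies on the box floor along the box's y (axis 22 mm above the worktop), its +y part under the hood, the keeper's tip on it at y = +12 mm of the box.
- pin_near_end (a point): centre of the pin's -y end, which lies in the open part of the box
- pin_far_end (a point): centre of the pin's +y end, which lies under the hood
- tin: small round lidded tin, 50 mm wide, 18 mm high, standing on the hood; bystander; origin at the centre of its underside
- salt: salt shaker, 42 mm wide, 74 mm high, to the right of the box; bystander; origin at the centre of its underside
- spoon: wooden spoon, 310 mm long, lying on the worktop at the right; bystander; origin at the centre of its underside

How it is judged (in metres and radians):
On the way, in this order (a step that is already met when the one before it is completed fails the run):
1. the keeper is pressed down until it snaps over and stays up off the pin by itself, the pin still lying in place (value of joint keeper above 1.25 rad and contact force between the fingers and keeper below 0.3 N and distance of rolling_pin from where it was at the start of the episode below 0.02 m), for 0.3 s.
2. the pin is tipped: its near end is raised over the end wall while its far end is still under the hood (z of pin_near_end in the frame of pin_box above 0.066 m and y of pin_far_end in the frame of pin_box above 0.03 m and z of pin_far_end in the frame of pin_box below 0.075 m), for 0.05 s.
At the end, for the whole second after the job is handed in: The gripper holds the rolling pin at rest (under 30 mm/s, pinched with over 2 N), level within 20 degrees, both ends more than 150 mm above the worktop, touching neither box nor keeper; the keeper is still latched up (over 1.25 rad) (height (world z) of each of pin_near_end, pin_far_end above 0.15 m and angle between rolling_pin's own y axis and vertical between 1.22 and 1.92 rad and contact force between the fingers and rolling_pin above 2 N and contact force between pin_box and rolling_pin below 0.1 N and linear speed of rolling_pin below 0.03 m/s and value of joint keeper above 1.25 rad); the arm keeps its last pose, push and grip.
It fails at once if the pin is forced against the box (over 60 N) (contact force between pin_box and rolling_pin above 60 N).
It fails at once if the tin, the salt shaker or the wooden spoon is pushed away by more than 30 mm (distance of any of tin, salt, spoon from where it was at the start of the episode above 0.03 m).
It also fails if it takes over 56 s, if anything falls off the work surface, if the arm or the gripper's body presses on something with over 40 N, if the wrist force passes 120 N, or if a joint passes its speed limit or range.

## Working session

There is one attempt and no reset: what is moved stays moved. The work goes in short steps, Python scripts to look and compute and a tool call to move; the robot and the scene stay as the last step left them, time stands still between calls to the robot, and variables do not carry over. Pictures are saved under pics/ and viewed, at most 11 in all, crops included, and the job is handed in when it is done.

Besides the shell and the picture viewer there is one more tool, called after "Emit:" in YAML: its name, and indented under it one key for each argument. servo_tool: Moves the arm, as the interface text tells. Its arguments: {"type":"object","properties":{"offset":{"type":"array"},"dr":{"type":"array"},"jaw":{"type":"array"},"squeeze":{"type":"number"}},"required":["offset","dr","jaw"]}

```bash
mkdir -p pics; cat > h.py <<'E'
import numpy as np, cv2
from workcell import arm
from scipy.spatial.transform import Rotation as Ro
def ray(im,u,v):
    d=np.array(im["R"]).T@np.linalg.solve(np.array(im["camera_matrix"]),[u,v,1.]); c=-np.array(im["R"]).T@np.array(im["t"]); return c,d/np.linalg.norm(d)
def onz(im,u,v,z):
    c,d=ray(im,u,v); return c+d*(z-c[2])/d[2]
def proj(im,X):
    p=np.array(im["camera_matrix"])@(np.array(im["R"])@np.array(X,float)+np.array(im["t"]).ravel()); return p[:2]/p[2]
def tri(r1,r2):
    (c1,d1),(c2,d2)=r1,r2; s=np.linalg.lstsq(np.c_[d1,-d2],c2-c1,rcond=None)[0]
    a,b=c1+s[0]*d1,c2+s[1]*d2; return (a+b)/2,np.linalg.norm(a-b)
def save(n,im): cv2.imwrite(n,cv2.cvtColor(im["img"],cv2.COLOR_RGB2BGR))
E
python3 - <<'E'
from h import *
import pickle
print(arm.sense())
for n in("scene","side","wrist"):
    im=arm.get_image(n); save(f"pics/{n}0.png",im); pickle.dump(im,open(n+"0.pkl","wb"))
    if n!="wrist": print(n,-np.array(im["R"]).T@np.array(im["t"]).ravel(),np.array(im["R"])[2])
    else: print(im["mount"])
E
```

```text
{'t': 0.0, 'q': array([ 1.61713145e+00,  3.59409157e-01,  1.10559914e-02, -3.57069550e-04,
       -1.22411643e+00, -2.88127388e-01]), 'qvel': array([-0.00074421,  0.00196535,  0.00024419, -0.00020191,  0.00045728,
        0.00072252]), 'effort': array([ 8.90422180e-04, -5.82717454e+01,  2.93053311e+01,  6.99704066e+00,
        7.08638050e-03, -1.61672356e-04]), 'tcp_pos': array([161.51545407, 654.89136155, 233.60579018]), 'eef_rot': array([ 9.92693263e-01, -1.20662162e-01, -2.62599016e-05,  8.52905999e-04]), 'ft_force': array([-0.39116833, -0.42940313,  0.45837479]), 'moment': array([ 0.01713401, -0.00545715, -0.05792476]), 'grip_force': 0.0, 'finger_gap': 0.9984548050723865}
scene [916.38512969 389.47901336 977.23118242] [-0.32309436 -0.36495257 -0.87316645]
side [305.04982729 609.55979784 784.0586501 ] [ 0.30962047 -0.61264079 -0.72719078]
[[-6.41383564e-04 -9.56553068e-01 -2.91557571e-01  7.96500075e+01]
 [ 9.99999137e-01 -2.79132682e-04 -1.28406128e-03 -2.29907211e-01]
 [ 1.14688951e-03 -2.91558143e-01  9.56552421e-01 -1.50994381e+02]
 [ 0.00000000e+00  0.00000000e+00  0.00000000e+00  1.00000000e+00]]
```

View pics/scene0.png

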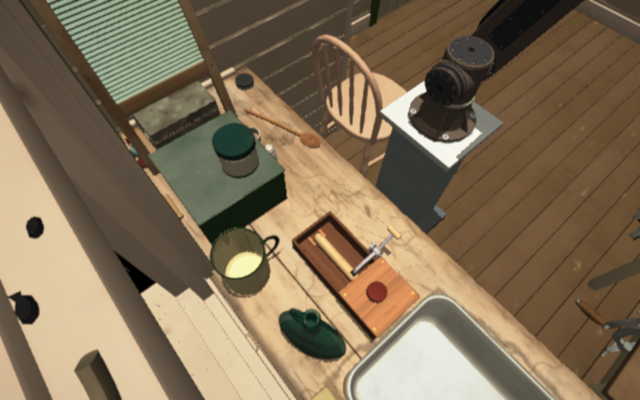

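View pics/side0.png

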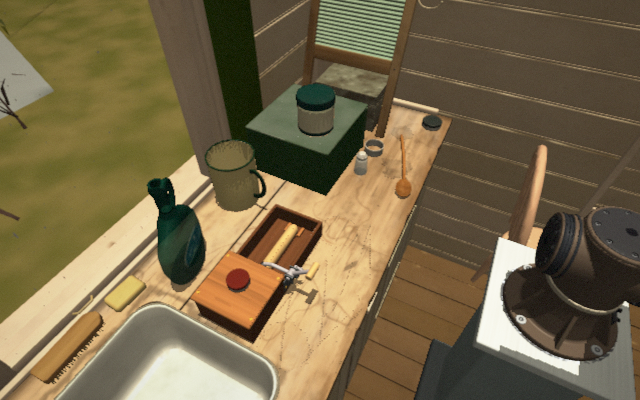

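Scene view: box with its open end at top left (corners about (293,245), (333,213)), hood with tin at (376,292), thumb bar at (394,234). Side view: tin at (237,279), thumb bar at (313,270), salt at (362,162). I'll enlarge both around the box.

```bash
python3 - <<'E'
from h import *
import pickle
a=pickle.load(open("scene0.pkl","rb"))["img"][200:350,280:440]
b=pickle.load(open("side0.pkl","rb"))["img"][195:345,185:345]
c=np.hstack([cv2.resize(x[:,:,::-1],None,fx=2.5*1,fy=2.5,interpolation=cv2.INTER_CUBIC) for x in(a,b)])
cv2.imwrite("pics/c0.png",c)
E
```

```text
(no output)
```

View pics/c0.png

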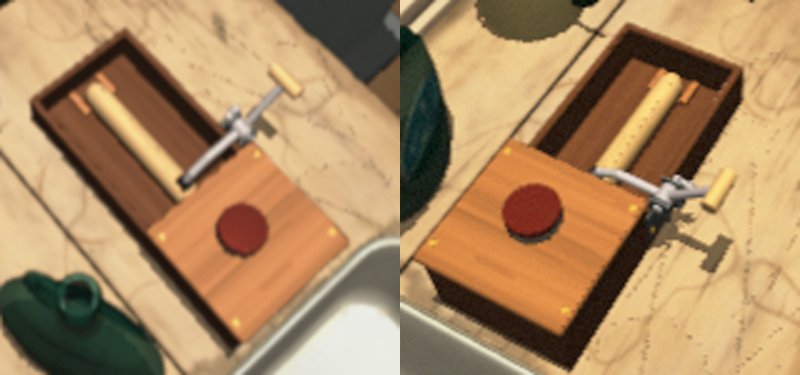

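View pics/wrist0.png

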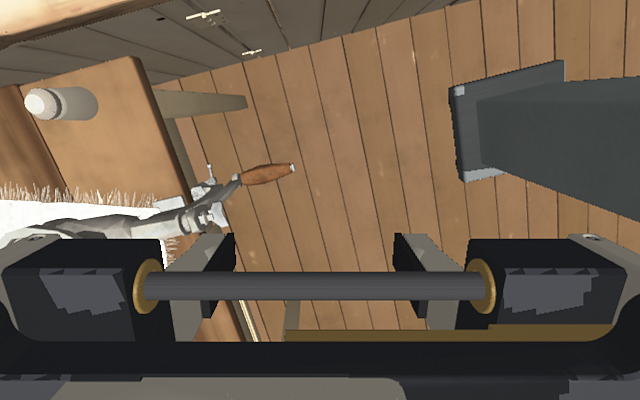

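```bash
cat > m.py <<'E'
from h import *
import pickle
A=pickle.load(open("scene0.pkl","rb"));B=pickle.load(open("side0.pkl","rb"))
S=lambda x,y:(280+(x+.5)/2.5-.5,200+(y+.5)/2.5-.5); D=lambda x,y:(185+(x-400+.5)/2.5-.5,195+(y+.5)/2.5-.5)
P=[("endL",(-71,-165,56),(127,30),(743,67)),("endR",(71,-165,56),(32,103),(628,24)),
("hoR",(71,30,83),(147,233),(515,137)),("hfL",(-71,169,83),(350,243),(566,333)),("hfR",(71,169,83),(242,343),(425,245)),
("bar",(-134,12,113),(285,80),(719,189)),("pinnear",None,(97,92),(670,80))]
b=[];w=[]
for n,m,s,d in P:
    X,e=tri(ray(A,*S(*s)),ray(B,*D(*d))); z=m[2] if m else 28
    a=onz(A,*S(*s),z);c=onz(B,*D(*d),z)
    print(n,X.round(1),round(e,1),a[:2].round(1),c[:2].round(1))
    if m and n!="bar": b+=[m[:2]]*2; w+=[a[:2],c[:2]]
b=np.array(b,float);w=np.array(w)
bc,wc=b.mean(0),w.mean(0); H=(b-bc).T@(w-wc); th=np.arctan2(H[0,1]-H[1,0],H[0,0]+H[1,1])
R=np.array([[np.cos(th),-np.sin(th)],[np.sin(th),np.cos(th)]]); o=wc-R@bc
print("yaw",np.degrees(th),"o",o); print((w-(b@R.T+o)).round(1))
for p in[(-134,12),(0,12),(0,-60),(0,-160.5),(0,30)]: print(p,(R@p+o).round(1))
E
python3 m.py
python3 - <<'E'
from h import *
import pickle
for n in("scene","side"):
    im=pickle.load(open(n+"0.pkl","rb")); I=im["img"].astype(int); r,g,b=I[...,0],I[...,1],I[...,2]
    m=((r>70)&(g<0.4*r)&(b<0.45*r)).astype(np.uint8); k,l,s,c=cv2.connectedComponentsWithStats(m)
    for i in range(1,k):
        if s[i,4]>60: print(n,"red",s[i],c[i],onz(im,*c[i],101))
E
```

```text
endL [572.8  54.2  56.3] 2.3 [573.4  55.2] [572.6  52.7]
endR [710.7  54.1  53.4] 2.9 [712.1  56.4] [709.   54.4]
hoR [715.  245.4  80.4] 4.0 [716.5 247.6] [712.9 244.7]
hfL [567.2 381.8  78.9] 3.8 [569.7 383.5] [565.1 381.3]
hfR [715.1 376.3  84.6] 11.2 [717.  381.5] [714.2 370.4]
bar [508.5 227.  115.9] 2.2 [506.5 225.4] [509.8 226.5]
pinnear [642.  84.  31.] 0.3 [641.   82.8] [643.4  82. ]
yaw -0.1027546382814956 o [642.02040578 215.19666726]
[[  2.6   4.8]
 [  1.9   2.3]
 [ -0.7   6.3]
 [ -3.7   4.3]
 [  3.4   2.6]
 [ -0.1  -0.4]
 [ -1.7  -0.8]
 [ -6.2  -3. ]
 [  3.6  -2.6]
 [  0.9 -13.6]]
(-134, 12) [508.  227.4]
(0, 12) [642.  227.2]
(0, -60) [641.9 155.2]
(0, -160.5) [641.7  54.7]
(0, 30) [642.1 245.2]
scene red [368 283  18  18 249] [376.35742972 291.40963855] [647.61034129 306.82745541 101.        ]
side red [226 269  23  20 347] [237.21902017 278.70317003] [645.23888885 309.84511859 101.        ]
```

Emit:
servo_tool:
  offset:
    - [0,0,0]
    - [0,0,0]
    - [0.03,0.038,0]
    - [0.03,0.038,0]
    - [0.03,0.038,0]
    - [0.03,0.038,0]
    - [0.03,0.038,0]
    - [0.03,0.038,0]
  dr:
    - [0,0,-0.14]
    - [0,0,-0.1]
    - [0,0,0]
    - [0,0,0]
    - [0,0,0]
    - [0,0,0]
    - [0,0,0]
    - [0,0,0]
  jaw: [0,0,0,0,0,0,0,0]
  squeeze: 10

```text
t: 0.95
tcp_pos: [342.0, 425.2, 234.6]
eef_rot: [1.0, -0.001, -0.0, -0.0]
ft_force: [1.1, 1.2, -0.4]
finger_gap: 0.33
grip_force: 0.0
```

Emit:
servo_tool:
  offset:
    - [0.027,0.033,0]
    - [0.027,0.033,0]
    - [0.027,0.033,0]
    - [0.027,0.033,0]
    - [0.027,0.033,0]
    - [0.025,0.033,0.02]
    - [0,0,0.03]
    - [0,0,0]
  dr:
    - [0,0,0]
    - [0,0,0]
    - [0,0,0]
    - [0,0,0]
    - [0,0,0]
    - [0,0,0]
    - [0,0,0]
    - [0,0,0]
  jaw: [0,0,0,0,0,0,0,0]

```text
t: 1.75
tcp_pos: [499.2, 226.1, 180.8]
eef_rot: [1.0, -0.003, -0.003, 0.002]
ft_force: [-1.6, -0.7, -1.0]
finger_gap: 0.007
grip_force: 0.0
```

```bash
python3 - <<'E'
from h import *
import pickle
ims=[]
for n in("scene","side"):
    im=arm.get_image(n); pickle.dump(im,open(n+"1.pkl","wb")); u,v=proj(im,[508,227,113]).round().astype(int)
    print(n,u,v); ims.append(cv2.resize(im["img"][v-50:v+50,u-50:u+50,::-1],(400,400),interpolation=cv2.INTER_CUBIC))
cv2.imwrite("pics/c1.png",np.hstack(ims))
print(arm.sense()["tcp_pos"],arm.sense()["q"])
E
```

```text
scene 394 232
side 313 271
[500.7995514  228.59931727 184.73445293] [ 7.84347170e-01  1.94713841e-01 -3.35185840e-01  4.14585521e-04
 -1.04224037e+00  7.84496482e-01]
```

View pics/c1.png

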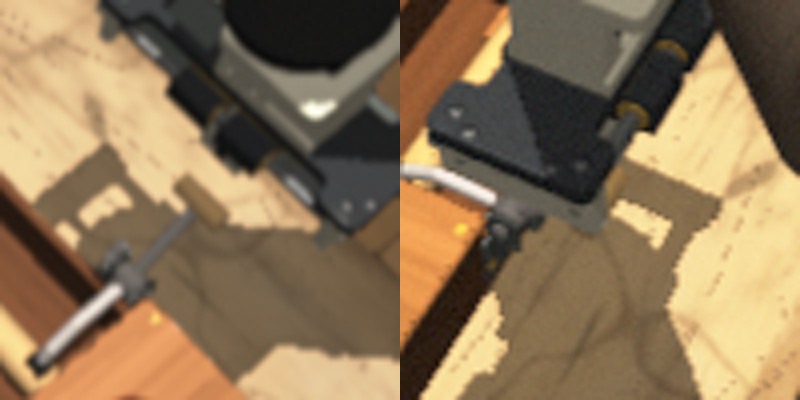

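The thumb bar is visible at the predicted spot (scene crop (200,200)) and the closed fingertips are above it.

Emit:
servo_tool:
  offset:
    - [0.002,0,0.03]
    - [0,0,0.02]
    - [-0.004,0,0.012]
    - [-0.004,0,0.012]
    - [-0.003,0,0.012]
    - [-0.002,0,0.012]
    - [0,0,0.012]
    - [0,0,0]
  dr:
    - [0,0,0]
    - [0,0,0]
    - [0,0,0]
    - [0,0,0]
    - [0,0,0]
    - [0,0,0]
    - [0,0,0]
    - [0,0,0]
  jaw: [0,0,0,0,0,0,0,0]

```text
t: 2.65
tcp_pos: [489.7, 230.0, 75.1]
eef_rot: [1.0, 0.0, 0.0, -0.0]
ft_force: [-3.3, 1.8, 3.3]
finger_gap: 0.007
grip_force: 1.8
```

Emit:
servo_tool:
  offset:
    - [0.001,0,0.012]
    - [0.003,0,0.012]
    - [0.004,0,0.01]
    - [0.004,0,0.006]
    - [0,0,0]
    - [0,0,0]
    - [0,0,0]
    - [0,0,0]
  dr:
    - [0,0,0]
    - [0,0,0]
    - [0,0,0]
    - [0,0,0]
    - [0,0,0]
    - [0,0,0]
    - [0,0,0]
    - [0,0,0]
  jaw: [0,0,0,0,0,0,0,0]

```text
t: 3.45
tcp_pos: [502.0, 228.6, 34.4]
eef_rot: [1.0, -0.001, -0.0, 0.0]
ft_force: [-1.2, 0.1, 1.5]
finger_gap: 0.004
grip_force: 0.7
```

```bash
python3 - <<'E'
from h import *
import pickle
ims=[]
for n in("scene","side"):
    im=arm.get_image(n); pickle.dump(im,open(n+"2.pkl","wb")); u,v=proj(im,[560,227,80]).round().astype(int)
    ims.append(cv2.resize(im["img"][v-50:v+50,u-50:u+50,::-1],(400,400),interpolation=cv2.INTER_CUBIC))
cv2.imwrite("pics/c2.png",np.hstack(ims))
E
```

```text
(no output)
```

View pics/c2.png

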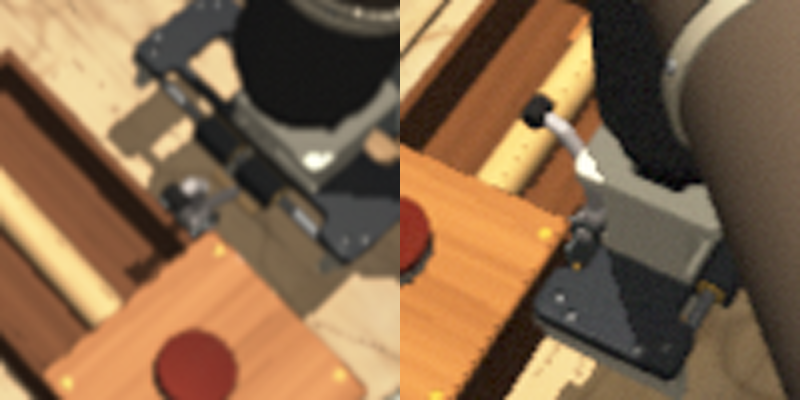

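The keeper arm stands up (side crop (540,110) down to (580,240)), off the pin. Now I retreat straight up.

Emit:
servo_tool:
  offset:
    - [0,0,-0.01]
    - [0,0,-0.03]
    - [0,0,-0.04]
    - [0,0,-0.04]
    - [0,0,-0.04]
    - [0,0,-0.04]
    - [0,0,0]
    - [0,0,0]
  dr:
    - [0,0,0]
    - [0,0,0]
    - [0,0,0]
    - [0,0,0]
    - [0,0,0]
    - [0,0,0]
    - [0,0,0]
    - [0,0,0]
  jaw: [0,0,0,0,0,0,0,0]

```text
t: 4.35
tcp_pos: [502.2, 229.1, 236.4]
eef_rot: [1.0, -0.001, 0.001, -0.001]
ft_force: [-0.1, -0.8, 0.1]
finger_gap: 0.006
grip_force: 0.0
```

Emit:
servo_tool:
  offset:
    - [0.035,0.016,0]
    - [0.035,0.016,0]
    - [0.035,0.016,0]
    - [0.035,0.016,0]
    - [0,0,0]
    - [0,0,0]
    - [0,0,0]
    - [0,0,0]
  dr:
    - [0,0,0]
    - [0,0,0]
    - [0,0,0]
    - [0,0,0]
    - [0,0,0.14]
    - [0,0,0.14]
    - [0,0,0.14]
    - [0,0,0.14]
  jaw: [0.65,0.65,0.65,0.65,0.65,0.65,0.65,0.65]

```text
t: 5.15
tcp_pos: [641.3, 164.0, 232.9]
eef_rot: [0.96, -0.28, -0.001, 0.001]
ft_force: [0.1, 0.2, -0.2]
finger_gap: 0.636
grip_force: 0.0
```

Emit:
servo_tool:
  offset:
    - [0,0,0]
    - [0,0,0]
    - [0,0,0]
    - [0,0,0]
    - [0,0,0]
    - [0,0,0]
    - [0,0,0]
    - [0,0,0]
  dr:
    - [0,0,0.14]
    - [0,0,0.14]
    - [0,0,0.14]
    - [0,0,0.14]
    - [0,0,0.14]
    - [0,0,0.14]
    - [0,0,0.14]
    - [0,0,0.03]
  jaw: [0.65,0.65,0.65,0.65,0.65,0.65,0.65,0.65]

```text
t: 5.95
tcp_pos: [641.2, 164.2, 233.2]
eef_rot: [-0.706, 0.709, 0.0, -0.001]
ft_force: [1.1, -0.1, 0.6]
finger_gap: 0.656
grip_force: 0.0
```

Emit:
servo_tool:
  offset:
    - [0,0,0]
    - [0,0,0]
    - [0,0,0]
    - [0,0,0]
    - [0,0,0]
    - [0,0,0]
    - [0,0,0]
    - [0,0,0]
  dr:
    - [0,0,0]
    - [0,0,0]
    - [0,0,0]
    - [0,0,0]
    - [0,0,0]
    - [0,0,0]
    - [0,0,0]
    - [0,0,0]
  jaw: [0.65,0.65,0.65,0.65,0.65,0.65,0.65,0.65]

```text
t: 6.75
tcp_pos: [641.8, 164.5, 234.6]
eef_rot: [-0.707, 0.707, 0.0, 0.0]
ft_force: [-0.5, 0.0, 0.4]
finger_gap: 0.653
grip_force: 0.0
```

```bash
python3 - <<'E'
from h import *
s=arm.sense(); im=arm.get_image("wrist"); save("pics/w1.png",im)
import pickle; pickle.dump((s,im),open("w1.pkl","wb")); print(s["tcp_pos"],s["eef_rot"],s["q"])
E
```

```text
[641.75207497 164.49761634 234.57770761] [-7.06809492e-01  7.07403945e-01  4.22483311e-06  2.61615377e-05] [ 5.44626033e-01  3.38234846e-01 -1.80281685e-02 -2.20467480e-05
 -1.21448450e+00 -5.45459028e-01]
```

View pics/w1.png

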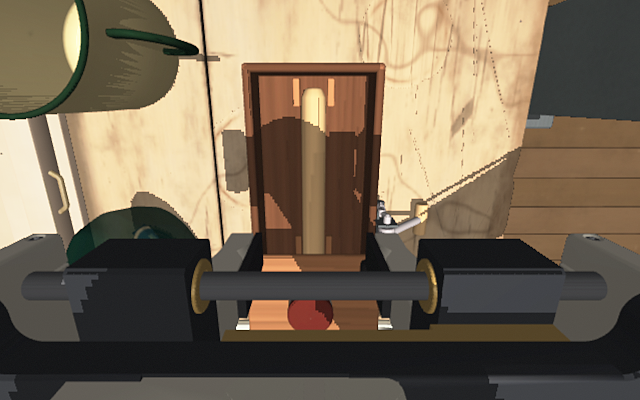

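Wrist view: pin from its near end (314,88) to the hood edge (314,253), box end corners (243,65) and (385,65), keeper up at (383,212).

```bash
python3 - <<'E'
from h import *
import pickle
s,im=pickle.load(open("w1.pkl","rb")); M=np.array(im["mount"]); Rt=Ro.from_quat(s["eef_rot"]).as_matrix()
Rc=Rt@M[:3,:3]; c=Rt@M[:3,3]+s["tcp_pos"]; v=dict(R=Rc.T,t=-Rc.T@c,camera_matrix=im["camera_matrix"])
for n,u,w,z in[("near top",314,88,34),("near axis",314,88,22),("corR",243,65,56),("corL",385,65,56),("hood",314,254,83)]: print(n,onz(v,u,w,z).round(1))
hsv=cv2.cvtColor(im["img"],cv2.COLOR_RGB2HSV)
for r in(100,110,125,150,180,200,220,240):
    I=cv2.cvtColor(im["img"],cv2.COLOR_RGB2LAB)[r,280:350].astype(int)
    g=np.abs(np.diff(I[:,0]))+np.abs(np.diff(I[:,2])); a=280+np.argmax(g[8:34])+8.5; b=280+34+np.argmax(g[34:60])+.5
    print(r,a,b,onz(v,(a+b)/2,r,22)[:2].round(1),round(onz(v,a,r,22)[0]-onz(v,b,r,22)[0],1))
E
```

```text
near top [642.2  74.1  34. ]
near axis [642.2  73.7  22. ]
corR [711.5  53.5  56. ]
corL [572.8  53.7  56. ]
hood [642.4 244.2  83. ]
100 293.5 333.5 [642.7  86.4] 44.4
110 301.5 324.5 [643.3  97.1] 25.8
125 312.5 317.5 [641.1 113.5] 5.7
150 301.5 324.5 [643.4 142. ] 26.7
180 301.5 324.5 [643.5 177.9] 27.5
200 301.5 324.5 [643.6 203.1] 28.1
220 302.5 323.5 [643.6 229.2] 26.1
240 302.5 325.5 [642.4 256.4] 29.2
```

Emit:
servo_tool:
  offset:
    - [0,-0.001,0]
    - [0,0,0]
    - [0.0076,0,0.0342]
    - [0.0076,0,0.0342]
    - [0.0076,0,0.0342]
    - [0.0076,0,0.0342]
    - [0.0076,0,0.0342]
    - [0,0,0]
  dr:
    - [0,-0.11,0]
    - [0,-0.11,0]
    - [0,0,0]
    - [0,0,0]
    - [0,0,0]
    - [0,0,0]
    - [0,0,0]
    - [0,0,0]
  jaw: [0.65,0.65,0.65,0.65,0.65,0.65,0.65,0.65]

```text
t: 7.6
tcp_pos: [639.4, 163.6, 54.1]
eef_rot: [-0.702, 0.704, 0.08, 0.074]
ft_force: [-0.7, -0.9, -1.0]
finger_gap: 0.654
grip_force: 0.0
```

Emit:
servo_tool:
  offset:
    - [0.0033,0,0.0146]
    - [0.0033,0,0.0146]
    - [0.0018,0,0.008]
    - [0,0,0]
    - [0,0,0]
    - [0,0,0]
    - [0,0,0]
    - [0,0,0]
  dr:
    - [0,0,0]
    - [0,0,0]
    - [0,0,0]
    - [0,0,0]
    - [0,0,0]
    - [0,0,0]
    - [0,0,0]
    - [0,0,0]
  jaw: [0.65,0.65,0.65,0.65,0.65,0.65,0.65,0.65]

```text
t: 8.4
tcp_pos: [643.0, 164.7, 21.8]
eef_rot: [-0.703, 0.703, 0.077, 0.078]
ft_force: [0.0, -0.4, 0.4]
finger_gap: 0.652
grip_force: 0.0
```

Close with a light grip first so that an off-centre pin is not pushed hard, then firm up.

Emit:
servo_tool:
  offset:
    - [0,0,0]
    - [0,0,0]
    - [0,0,0]
    - [0,0,0]
    - [0,0,0]
    - [0,0,0]
    - [0,0,0]
    - [0,0,0]
  dr:
    - [0,0,0]
    - [0,0,0]
    - [0,0,0]
    - [0,0,0]
    - [0,0,0]
    - [0,0,0]
    - [0,0,0]
    - [0,0,0]
  jaw: [0.5,0.4,0.3,0.2,0.1,0.1,0.1,0.1]
  squeeze: 8

```text
t: 9.2
tcp_pos: [642.7, 164.6, 21.2]
eef_rot: [-0.702, 0.703, 0.078, 0.078]
ft_force: [0.2, 0.6, 1.0]
finger_gap: 0.316
grip_force: 8.0
```

Emit:
servo_tool:
  offset:
    - [0,0,0]
    - [0,0,0]
    - [0,0,0]
    - [0,0,0]
    - [0,0,0]
    - [0,0,0]
    - [0,0,0]
    - [0,0,0]
  dr:
    - [0,0,0]
    - [0,0,0]
    - [0,0,0]
    - [0,0,0]
    - [0,0,0]
    - [0,0,0]
    - [0,0,0]
    - [0,0,0]
  jaw: [0,0,0,0,0,0,0,0]
  squeeze: 45

```text
t: 10.0
tcp_pos: [642.7, 164.6, 21.2]
eef_rot: [-0.702, 0.703, 0.078, 0.078]
ft_force: [-0.7, 0.4, -0.2]
finger_gap: 0.305
grip_force: 45.0
```

Emit:
servo_tool:
  offset:
    - [-0.0006,0,-0.0029]
    - [-0.001,0,-0.006]
    - [-0.0009,0,-0.006]
    - [-0.0007,0,-0.006]
    - [-0.0005,0,-0.006]
    - [-0.0003,0,-0.006]
    - [-0.0001,0,-0.006]
    - [0,0,-0.006]
  dr:
    - [0,0,0]
    - [0,0.03,0]
    - [0,0.03,0]
    - [0,0.03,0]
    - [0,0.03,0]
    - [0,0.03,0]
    - [0,0.03,0]
    - [0,0.03,0]
  jaw: [0,0,0,0,0,0,0,0]

```text
t: 10.8
tcp_pos: [642.8, 162.6, 66.8]
eef_rot: [-0.707, 0.707, 0.003, 0.003]
ft_force: [-0.3, 0.7, -0.8]
finger_gap: 0.312
grip_force: 45.0
```

```bash
python3 - <<'E'
from h import *
import pickle
s=arm.sense(); print(s["tcp_pos"],s["ft_force"],s["finger_gap"],s["eef_rot"])
ims=[]
for n in("scene","side"):
    im=arm.get_image(n); pickle.dump(im,open(n+"3.pkl","wb")); u,v=proj(im,[642,150,60]).round().astype(int); print(n,u,v, proj(im,[642,75,82]))
    ims.append(cv2.resize(im["img"][v-60:v+60,u-50:u+50,::-1],(400,480),interpolation=cv2.INTER_CUBIC))
cv2.imwrite("pics/c3.png",np.hstack(ims))
E
```

```text
[642.76283942 162.60866197  66.80840335] [-0.34546844  0.69322349 -0.81793922] 0.31201016871061177 [-0.70672339  0.70747632  0.00303397  0.00317877]
scene 335 250 [316.62834894 226.68736146]
side 279 238 [293.54279288 211.37527044]
```

View pics/c3.png

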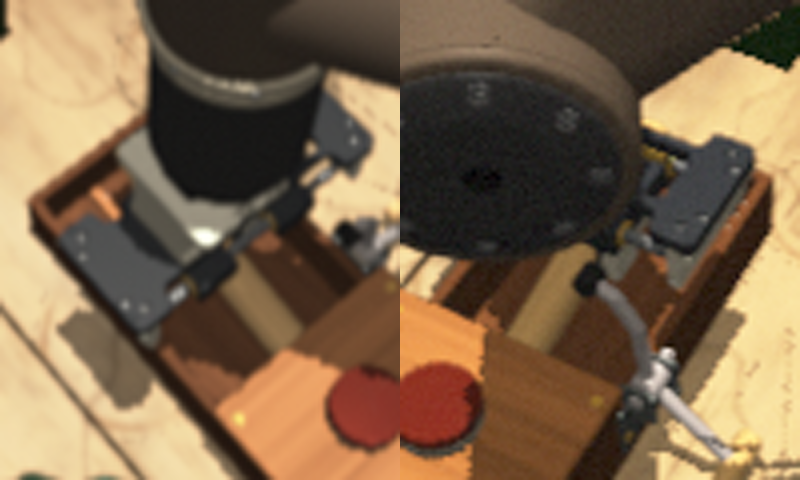

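Side and scene crops show the pin between fingers, keeper still up, tin in place. I'll check the tilt in the wrist camera.

```bash
python3 - <<'E'
from h import *
s=arm.sense(); im=arm.get_image("wrist"); save("pics/w3.png",im)
M=np.array(im["mount"]); Rt=Ro.from_quat(s["eef_rot"]).as_matrix()
Rc=Rt@M[:3,:3]; c=Rt@M[:3,3]+s["tcp_pos"]; v=dict(R=Rc.T,t=-Rc.T@c,camera_matrix=im["camera_matrix"])
for ph in(0,.1,.15,.21,.25):
    a=s["tcp_pos"]+[0,-90*np.cos(ph),90*np.sin(ph)]; a[2]+=0; print(ph,"near",a.round(),proj(v,a).round(1),"halfwidth px",(proj(v,a-[14,0,0])-proj(v,a))[0].round(1))
E
```

```text
0 near [643.  73.  67.] [315.6  73.3] halfwidth px 31.3
0.1 near [643.  74.  76.] [315.7  73. ] halfwidth px 33.3
0.15 near [643.  74.  81.] [315.7  73.7] halfwidth px 34.3
0.21 near [643.  75.  86.] [315.8  75.4] halfwidth px 35.7
0.25 near [643.  76.  89.] [315.8  77.1] halfwidth px 36.6
```

View pics/w3.png

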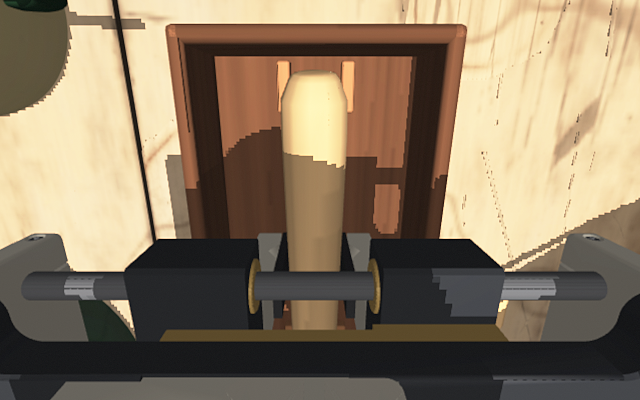

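```bash
cat > tilt.py <<'E'
from h import *
def tilt(s,im,rows):
    K=np.array(im["camera_matrix"]); M=np.array(im["mount"]); Rt=Ro.from_quat(s["eef_rot"]).as_matrix(); P=[]
    for r,a,b in rows:
        p=M[:3,:3]@(np.linalg.solve(K,[(a+b)/2,r,1])*K[0,0]*28/(b-a))+M[:3,3]; P.append(Rt@p+s["tcp_pos"])
    return np.array(P)
E
python3 - <<'E'
from tilt import *
s=arm.sense(); im=arm.get_image("wrist"); L=cv2.cvtColor(im["img"],cv2.COLOR_RGB2LAB).astype(int)
rows=[]
for r in range(125,236,5):
    g=np.abs(np.diff(cv2.GaussianBlur(im["img"][r:r+1],(3,1),0)[0].astype(int),axis=0)).sum(1)
    rows.append((r,265+np.argmax(g[265:305])+.5,335+np.argmax(g[335:365])+.5))
P=tilt(s,im,rows); print(rows[::4]); print(P[::4].round(1)); k=np.polyfit(P[:,1],P[:,2],1); print("slope",k, "near z at 75",np.polyval(k,75))
E
```

```text
[(125, np.float64(282.5), np.float64(346.5)), (145, np.float64(282.5), np.float64(345.5)), (165, np.float64(283.5), np.float64(345.5)), (185, np.float64(284.5), np.float64(343.5)), (205, np.float64(285.5), np.float64(342.5)), (225, np.float64(286.5), np.float64(341.5))]
[[643.2  95.   76.9]
 [643.4 103.6  77.4]
 [643.2 112.6  77.8]
 [643.4 123.2  73.6]
 [643.4 133.9  71.6]
 [643.4 145.5  69.4]]
slope [-2.68914440e-02  7.71734382e+01] near z at 75 75.15657992665096
```

Emit:
servo_tool:
  offset:
    - [0.01,0,-0.0014]
    - [0.018,0,-0.0024]
    - [0.018,0,-0.0024]
    - [0.018,0,-0.0024]
    - [0.018,0,-0.0024]
    - [0.018,0,-0.0024]
    - [0.018,0,-0.0024]
    - [0.018,0,-0.0024]
  dr:
    - [0,0,0]
    - [0,0,0]
    - [0,0,0]
    - [0,0,0]
    - [0,0,0]
    - [0,0,0]
    - [0,0,0]
    - [0,0,0]
  jaw: [0,0,0,0,0,0,0,0]

```text
t: 11.8
tcp_pos: [642.6, 24.7, 83.5]
eef_rot: [-0.707, 0.708, 0.004, 0.004]
ft_force: [0.7, -0.4, -0.6]
finger_gap: 0.305
grip_force: 45.0
```

Emit:
servo_tool:
  offset:
    - [0.018,0,-0.0024]
    - [0.012,0,-0.002]
    - [0,0,0]
    - [0,0,0]
    - [0,0,0]
    - [0,0,0]
    - [0,0,0]
    - [0,0,0]
  dr:
    - [0,0,0]
    - [0,0,0]
    - [0,0,0]
    - [0,0,0]
    - [0,0,0]
    - [0,0,0]
    - [0,0,0]
    - [0,0,0]
  jaw: [0,0,0,0,0,0,0,0]

```text
t: 12.6
tcp_pos: [644.1, 2.9, 87.0]
eef_rot: [0.707, -0.707, -0.005, -0.008]
ft_force: [-0.6, 30.4, -3.6]
finger_gap: 0.303
grip_force: 45.0
```

```bash
python3 - <<'E'
from h import *
import pickle
s=arm.sense(); print(s["tcp_pos"],s["ft_force"])
ims=[]
for n in("scene","side"):
    im=arm.get_image(n); pickle.dump(im,open(n+"4.pkl","wb")); u,v=proj(im,[642,200,60]).round().astype(int); print(n,u,v)
    ims.append(cv2.resize(im["img"][v-60:v+60,u-50:u+50,::-1],(400,480),interpolation=cv2.INTER_CUBIC))
cv2.imwrite("pics/c4.png",np.hstack(ims))
E
```

```text
[644.10089349   2.85965631  87.02282245] [-0.60568738 30.35222113 -3.59597018]
scene 347 263
side 268 253
```

View pics/c4.png

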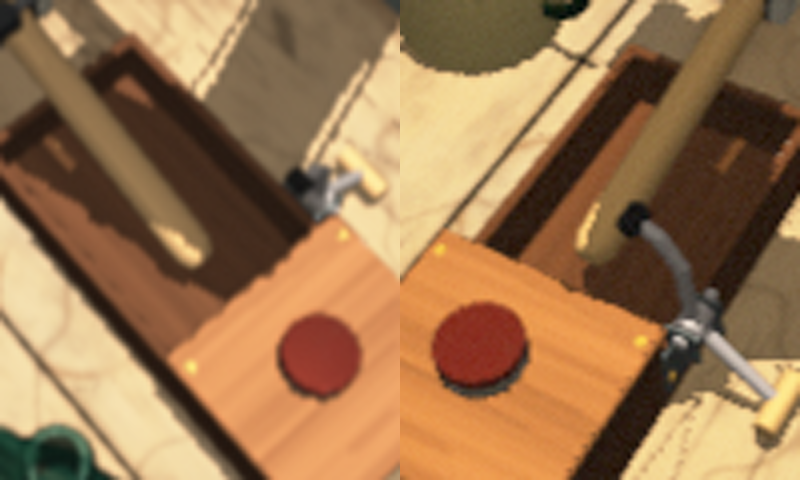

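Crops show the pin's far end free of the hood, in the open part. But 30 N along +y means the tool or the pin's near end is touching the green box at the right, so I back off before lifting.

Emit:
servo_tool:
  offset:
    - [-0.008,0,0]
    - [-0.008,0,0]
    - [0,0,0]
    - [0,0,-0.01]
    - [0,0,-0.02]
    - [0,0,-0.02]
    - [0,0,-0.02]
    - [0,0,0]
  dr:
    - [0,0,0]
    - [0,0,0]
    - [0,0,0]
    - [0,0,0]
    - [0,0,0]
    - [0,0,0]
    - [0,0,0]
    - [0,0,0]
  jaw: [0,0,0,0,0,0,0,0]

```text
t: 13.5
tcp_pos: [644.5, 10.9, 161.6]
eef_rot: [-0.707, 0.708, 0.002, 0.006]
ft_force: [0.5, -0.4, -0.6]
finger_gap: 0.308
grip_force: 44.9
```

Emit:
servo_tool:
  offset:
    - [0,0,-0.025]
    - [0,0,-0.025]
    - [0,0,-0.025]
    - [0,0,-0.025]
    - [0,0,0]
    - [0,0,0]
    - [0,0,0]
    - [0,0,0]
  dr:
    - [0,0,0]
    - [0,0,0]
    - [0,-0.05,0]
    - [0,-0.05,0]
    - [0,-0.05,0]
    - [0,0,0]
    - [0,0,0]
    - [0,0,0]
  jaw: [0,0,0,0,0,0,0,0]

```text
t: 14.3
tcp_pos: [642.1, 9.2, 256.5]
eef_rot: [-0.704, 0.705, 0.057, 0.056]
ft_force: [-0.3, 0.9, -1.2]
finger_gap: 0.305
grip_force: 45.0
```

```bash
python3 - <<'E'
from h import *
s=arm.sense(); print(s["tcp_pos"],s["ft_force"],s["eef_rot"])
ims=[]; V=[]
for n in("scene","side"):
    im=arm.get_image(n); V.append(im); u,v=proj(im,[642,150,200]).round().astype(int); v0,u0=max(v-80,0),max(u-66,0); print(n,u0,v0)
    ims.append(cv2.resize(im["img"][v0:v0+160,u0:u0+133,::-1],(399,480),interpolation=cv2.INTER_CUBIC))
    for sl in(-.2,0,.2): print(sl,(proj(im,s["tcp_pos"]+[0,206,-206*sl])-[u0,v0])*3)
import pickle; pickle.dump(V,open("V5.pkl","wb"))
cv2.imwrite("pics/c5.png",np.hstack(ims))
E
```

```text
[642.08828367   9.18215437 256.52982055] [-0.34727065  0.86358559 -1.20016656] [-0.70442838  0.7053315   0.05660811  0.05553064]
scene 272 148
-0.2 [268.41847077 245.62911627]
0 [261.71842355 269.53857427]
0.2 [255.60805315 291.34374066]
side 208 118
-0.2 [131.27418671 198.84188875]
0 [139.25492859 244.25550857]
0.2 [146.60606561 286.08642435]
```

View pics/c5.png

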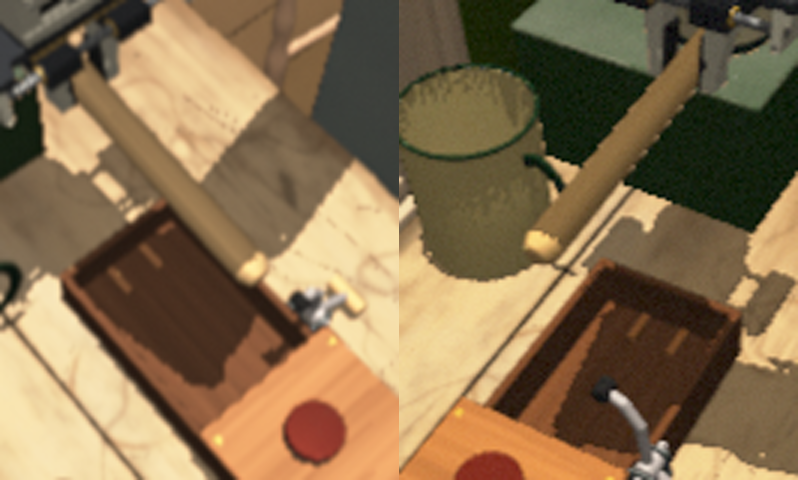

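The pin hangs level: its far end is at scene crop (252,267) and side crop (544,246), matching the zero-slope prediction at z ≈ 250 mm. Keeper is up and the tin is in place. I settle for one call, then hand in.

Emit:
servo_tool:
  offset:
    - [0,0,0]
    - [0,0,0]
    - [0,0,0]
    - [0,0,0]
    - [0,0,0]
    - [0,0,0]
    - [0,0,0]
    - [0,0,0]
  dr:
    - [0,0,0]
    - [0,0,0]
    - [0,0,0]
    - [0,0,0]
    - [0,0,0]
    - [0,0,0]
    - [0,0,0]
    - [0,0,0]
  jaw: [0,0,0,0,0,0,0,0]

```text
t: 15.2
tcp_pos: [642.6, 9.4, 257.5]
eef_rot: [-0.704, 0.705, 0.056, 0.057]
ft_force: [-0.3, -0.1, -0.7]
finger_gap: 0.31
grip_force: 45.0
```

```bash
python3 -c "
from workcell import arm
s=arm.sense();print(s['tcp_pos'],s['ft_force'],s['grip_force'],abs(s['qvel']).max());print(arm.close_job())"
```

```text
[642.60253865   9.39404663 257.46322894] [-0.30693512 -0.1428311  -0.74218419] 44.95204746723175 0.0015773629721862093
the job is handed in; nothing more can be done
None
```

I handed the job in at about 15 s with the keeper latched up and the pin held level and still at about 250 mm, but no verdict came back; the one hitch was a brief push of about 30 N on the tool (limit 40 N) while drawing the pin out, probably from touching the green box at the right, and I backed off at once.

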